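# Re-set the stay of an extraction flap to the called hole

## Robot

A 6-joint arm with a two-finger parallel gripper is mounted at the origin on the work surface. World frame = base frame: x ahead of the robot, y to its left, z up, the work surface at z = 0. Lengths are in m, angles in degrees, forces in N, time in s.
With the tool pointing down it reaches from about 0.35 to 0.8 m from the base axis. Payload 7.3 kg.
Tool frame: the origin (TCP) lies between the finger pads; the fingertips stand 22 mm ahead of it and the grasp point (between the pads) lies 3 mm ahead of it (arm.nose_length is the distance from the TCP to the fingertips, in m); z points along the fingers, y is the line along which they close (so a half turn about z gives the same grasp; the last joint's range is limited). The gripper opens to 85 mm and grips with 20 to 120 N. Pads are 22 mm wide; open, the fingers measure 114 mm over their backs; the gripper's body (76 mm by 85 mm) begins 54 mm behind the grasp point. The pads swing forward as they close: fully open they stand 13 mm farther back than shut.
Start: joints at [66.807, 19.595, 87.324, -0, 73.075, -8.365], TCP at [0.134, 0.508, 0.253] pointing down, gripper open.
Joint ranges: [-145.02, 145.02], [-44.19, 115.74], [2.07, 154.8], [-57.11, 237.11], [16.16, 152.29], [-177.93, 177.93]. Speed limits (degrees/s): [147.25, 147.25, 180, 180, 180, 180].

## Interface

Orientations are given as a 3x3 rotation matrix whose columns are the frame's x, y, z axes.
In Python, from rig import arm, imaging, recognise, pinpoint gives the robot as it stands.
- The arm moves only by the tool move_arm, never from a script. Its argument "motion" is a list of rows, each a list of 7 numbers: the turn, a rotation vector about the tool's x, y, z in rad, then the shift along the tool's x, y, z in mm, then the opening, from -1 (shut) to 1 (fully open). A call has 1 to 12 rows; each row is the pose to reach, as a shift and turn from the pose commanded when the call began, along the tool's axes at that moment; what a row does not reach only later rows make up. A row lasts 1/8 s, in which the tool goes at most 62.5 mm and 10.7 degrees, less where a joint would pass 70% of its speed; a pose out of reach is approached as far as the arm can. A call with a gripper value outside its range is refused whole. The fingers move at their own pace and stop on an object; "force" is the grip in N (left out, the last holds). Time passes only in rows, so rows that repeat a pose let the fingers close. It gives the time, the measured TCP pose, the force, the opening and the grip force at its end, in the units of the state.
- arm.observe(): the state, without advancing time (a new reading comes with each control period).
- imaging.camera(name): name is "scene" or "top"; returns a dict with "frame" (384x512x3 uint8, blue, green, red), "depth" (384x512 float32, m along the optical axis (not along the pixel's ray), 0 where there is no reading), "K" (3x3 intrinsics, pixels), "k1" (the pictures are not rectified: a ray, as slopes to the right and down, at radius r is drawn at 1 + k1 r^2 times it, then the intrinsics apply), "cam_to_world" (4x4, takes a point from camera to world coordinates). Camera axes: x right, y down, z forward; pixel columns grow to the right and rows downward; lengths in m; the calibration is good to about 2 mm. A picture is of the moment at which its call begins.
- arm.close_job(): hands the job in; it is judged then, once.
Trained networks look in the newest picture that a camera, given by its name, has taken for a name from the list of things; names that differ only in an ending like _2 or _b are one class to them, and where a whole thing is asked for, a point or a joint stands for the part that bears it (a point fixed in the world has none). Each returns a list of dicts, best first, with "score" (0 to 1); they miss things now and then, are a little off and sometimes report something else, mostly with a low value. They report only what shows in the picture. A call takes as long as a camera call.
- recognise(camera, target): "rect" ([left, top, right, bottom] as shares, 0 to 1, of the picture: columns of its width, rows of its height, round what is visible of it).
- pinpoint(camera, target): "point" ([row, column] as shares, 0 to 1, of the picture: columns of its width, rows of its height: a listed point, or the origin of a listed thing).
The state is a dict: "t": time; "qpos": joint angles; "qvel": joint speeds; "joint_efforts": joint torques, N m; "eef_pos": TCP position; "tool_rot": TCP orientation; "ft_force": force on the tool from outside, world axes, zero at the start; "moment": the same for the moment, N m; "gripper_width": finger opening in m; "grasp_force": force on a finger pad.
Only numpy, scipy, OpenCV 4.12 (cv2) and the standard library are available. Lean on these libraries where they do the work, as an engineer would, in place of code of your own. Each camera call takes 0.05 s, during which the arm holds its last target. There are 200 camera calls.

## Task

The green flap of the bench extraction box rattles because its stay is hooked over the orange pin by its long slot. Lift the stay off the pin by its black ball knob and drop it over the pin again with the round hole whose paint marks have the colour of the disc in the yellow frame, lying fully down and let go. The pin is adjustable and may sit a little off the middle of its brass plate, so feel for it gently and never force the stay against it; leave everything else on the bench where it is.

Things in the scene. Friction and masses are not known exactly. Their poses are not given: they have to be found in the camera images.
- hood: grey sheet-metal fume extraction box on the bench, 280 x 300 x 110 mm (x, y, z), fixed; origin: centre of its underside, z up. Its intake side (-x face) carries the green flap. Its top is at z = 110 mm. A round duct stub sticks out of its +x face
- set_place (a point): centre of the yellow-framed place on the black setting board on the box's top; the coloured disc that lies here names the wanted hole
- disc_blue: blue disc, 34 mm across, 4 mm thick, fixed on the setting board; origin: centre of its underside. Discs are only read, not handled
- disc_white: white disc, 34 mm across, 4 mm thick, fixed on the setting board; origin: centre of its underside. Discs are only read, not handled
- disc_red: red disc, 34 mm across, 4 mm thick, fixed on the setting board; origin: centre of its underside. Discs are only read, not handled
- flap_hinge (a point): point on the flap's upright hinge axis, at the height of the stay's underside when it lies flat. The flap turns about this vertical axis; the stay's pivot on the flap is 170 mm from it horizontally
- flap (a joint): turn of the flap, rad: 0 as it stands at first (0.12 rad open), growing as it opens outward, stops at -0.10 and 0.95. Light rubbing hinge (0.12 N m, about 0.7 N at the stay's pivot), stays where left
- stay: flat dark metal bar, 30 mm wide, 6 mm thick, 293 mm long, about 0.3 kg; origin: its pivot on the flap's top edge, on the bar's underside; x along the bar to the knob, z up. On the pivot it swings freely sideways and tips up (to 0.5 rad). By its weight it lies level on a rubber strip, underside 115 mm above the bench. Along x: slot 120 mm, blue hole 160, white 190, red 220, knob 262 mm
- pivot (a point): the stay's pivot on the flap (= origin of the stay)
- ball (a point): centre of the black ball knob, 26 mm across, on a 10 mm stem, 26 mm above the bar's upper face (32 mm above its underside), 262 mm from the pivot: the handle of the stay, can be gripped from above at any yaw
- slot (a point): centre of the long slot (32 mm along the bar, 13 mm wide, through), on the bar's underside; the stay starts with this slot over the pin
- hole_blue (a point): centre of the blue-marked round hole (12 mm across, through), on the bar's underside
- hole_white (a point): centre of the white-marked round hole (12 mm across, through), on the bar's underside
- hole_red (a point): centre of the red-marked round hole (12 mm across, through), on the bar's underside
- pin_plate: brass plate, 66 x 36 x 5 mm, fixed on the box's top; origin: centre of its underside; its x is the box's x. On it the orange pin (10 mm across, 9 mm tall above the plate, tapered tip) stands at y = 0 but clamped at any x within 9 mm of the centre; this offset is NOT in the reading: feel or see it. With a hole over the pin the bar's underside lies level with the plate's top
- socket_box: chrome socket, 28 mm across, 45 mm tall, standing upright on the extraction box's top near a corner, away from the stay; a bystander, leave alone
- socket_a: dark impact socket, 32 mm across, 70 mm tall, standing on the bench; a bystander, leave alone
- socket_b: chrome socket, 26 mm across, 60 mm tall, standing on the bench; a bystander, leave alone
- pliers: yellow-handled pliers, about 170 mm long, lying on the bench; a bystander, leave alone
- screwdriver: red-handled screwdriver lying on the bench beside the box; a bystander, leave alone
- spanner: steel spanner lying on the bench beside the box; a bystander, leave alone
- solenoid: steel solenoid, 32 mm across, 45 mm tall, standing on the bench; a bystander, leave alone
- spray_can: blue spray can, 60 mm across, 170 mm tall, standing on the bench; a bystander, leave alone

How it is judged:
By the outcome, as a careful person would: the job done as asked, in the order asked, and still so for the second after the job is handed in, with the robot touching nothing.
It also fails if it takes over 51 s, if anything falls off the work surface, if the arm or the gripper's body presses on something with over 40 N, if the wrist force passes 120 N, or if a joint passes its speed limit or range.

## Working session

There is one attempt and no reset: what is moved stays moved. The work goes in short steps, Python scripts to look and compute and a tool call to move; the robot and the scene stay as the last step left them, time stands still between calls to the robot, and variables do not carry over. Pictures are saved under pics/ and viewed, at most 10 in all, crops included, and the job is handed in when it is done.

Besides the shell and the picture viewer there is one more tool, called after ">>>" as name(argument=value, ...) on one line, values as JSON. move_arm: Moves the arm, as the interface text tells. Its arguments: {"type":"object","properties":{"motion":{"type":"array","items":{"type":"array","items":{"type":"number"}}},"force":{"type":"number"}},"required":["motion"]}

```bash
mkdir -p pics; cat > h.py <<'E'
import numpy as np, cv2
from rig import arm, imaging, recognise, pinpoint
def ray(c,uv):
    K=np.array(c["K"]); d=np.array([(uv[0]-K[0,2])/K[0,0],(uv[1]-K[1,2])/K[1,1]]); s=d.copy()
    for _ in range(20): s=d/(1+c["k1"]*(s@s))
    return np.array([s[0],s[1],1.])
def atz(c,uv,z):
    T=np.array(c["cam_to_world"]); r=T[:3,:3]@ray(c,uv); return T[:3,3]+r*(z-T[2,3])/r[2]
def atd(c,uv):
    T=np.array(c["cam_to_world"]); d=c["depth"][int(round(uv[1])),int(round(uv[0]))]
    return T[:3,:3]@(ray(c,uv)*d)+T[:3,3]
def pt(cam,n):
    r=pinpoint(cam,n)
    return (None,0) if not r else (np.array([r[0]["point"][1]*512,r[0]["point"][0]*384]),r[0]["score"])
E
python3 - <<'E'
from h import *
np.set_printoptions(precision=4,suppress=True)
Z=dict(set_place=.112,disc_blue=None,disc_white=None,disc_red=None,flap_hinge=.115,pivot=.115,ball=.147,slot=.121,hole_blue=.121,hole_white=.121,hole_red=.121,pin_plate=.115,hood=None)
for n in ["top","scene"]:
    c=imaging.camera(n); cv2.imwrite(f"pics/{n}0.png",cv2.resize(c["frame"],(800,600),interpolation=cv2.INTER_CUBIC)); print(n,np.array(c["cam_to_world"])[:3,3])
    for k,z in Z.items():
        p,s=pt(n,k)
        if p is not None: print(k,p,round(s,2),atd(c,p),atz(c,p,z) if z else '')
print(arm.observe())
E
```

```text
top [ 0.292  -0.0131  1.4293]
set_place [269.8752 212.1984] 0.77 [ 0.4477 -0.0427  0.1144] [ 0.448  -0.0427  0.112 ]
disc_blue [402.2784 242.304 ] 0.63 [ 0.3768 -0.449   0.014 ] 
disc_white [233.5744 221.1072] 0.41 [0.4202 0.0589 0.1124] 
disc_red [274.5856 211.8144] 0.61 [ 0.4493 -0.056   0.1124] 
flap_hinge [296.9088 221.9904] 0.71 [ 0.4225 -0.1199  0.1072] [ 0.4217 -0.1193  0.115 ]
pivot [294.912  160.2816] 0.92 [ 0.5971 -0.1108  0.1243] [ 0.5993 -0.1115  0.115 ]
ball [207.104  166.8864] 0.88 [0.5653 0.1352 0.1544] [0.5669 0.136  0.147 ]
slot [253.2864 168.9984] 0.67 [0.5699 0.0073 0.1189] [0.5695 0.0072 0.121 ]
hole_blue [242.1248 165.1968] 0.55 [0.5794 0.0393 0.1226] [0.5798 0.0393 0.121 ]
hole_white [231.4752 170.304 ] 0.64 [0.5668 0.07   0.1082] [0.5642 0.0692 0.121 ]
hole_red [218.7776 170.112 ] 0.79 [0.5659 0.1062 0.1113] [0.5638 0.1054 0.121 ]
pin_plate [228.096  170.1888] 0.74 [0.5637 0.0786 0.1239] [0.5655 0.0792 0.115 ]
hood [237.2096 192.8064] 0.69 [0.5025 0.0517 0.1035] 
scene [1.0916 0.4459 1.1466]
set_place [256.4096 176.9088] 0.79 [ 0.4552 -0.046   0.1113] [ 0.4556 
[... 750 characters left out ...]
 ]
pin_plate [258.9184 179.7888] 0.71 [ 0.4616 -0.0311  0.114 ] [ 0.4621 -0.0307  0.115 ]
hood [267.9808 222.4896] 0.65 [0.577  0.0877 0.1177] 
{'t': 1.4, 'qpos': array([66.8081, 19.5974, 87.3261, -0.0007, 73.0775, -8.3679]), 'qvel': array([-0.0635,  0.0466,  0.0174,  0.0364,  0.0078,  0.0062]), 'joint_efforts': array([  0.0009, -43.3565, -24.6272,  -0.    ,   0.0001,   0.    ]), 'eef_pos': array([0.1343, 0.5075, 0.2533]), 'tool_rot': array([[-0.9667,  0.2558,  0.    ],
       [ 0.2558,  0.9667, -0.    ],
       [-0.    , -0.    , -1.    ]]), 'ft_force': array([-0.0106, -0.1124,  0.5586]), 'moment': array([-0.031 ,  0.0048, -0.0087]), 'grasp_force': 0.0, 'gripper_width': 0.08560251315897972}
```

```bash
python3 - <<'E'
import cv2
a=cv2.imread("pics/top0.png")
# crop original region
b=a[200:400,280:546]; cv2.imwrite("pics/topc.png",cv2.resize(b,(798,600),interpolation=cv2.INTER_CUBIC))
a=cv2.imread("pics/scene0.png")
b=a[220:420,290:556]; cv2.imwrite("pics/scenec.png",cv2.resize(b,(798,600),interpolation=cv2.INTER_CUBIC))
E
```

```text
(no output)
```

View pics/top0.png

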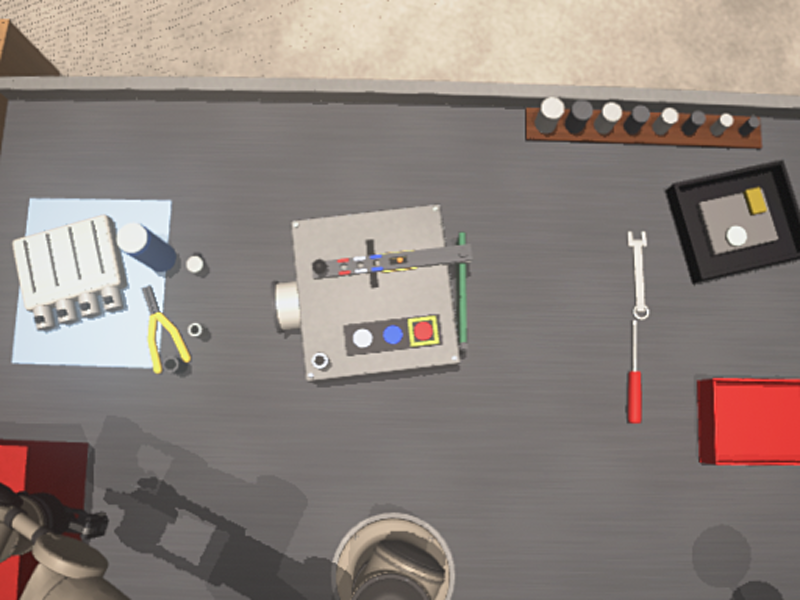

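View pics/topc.png

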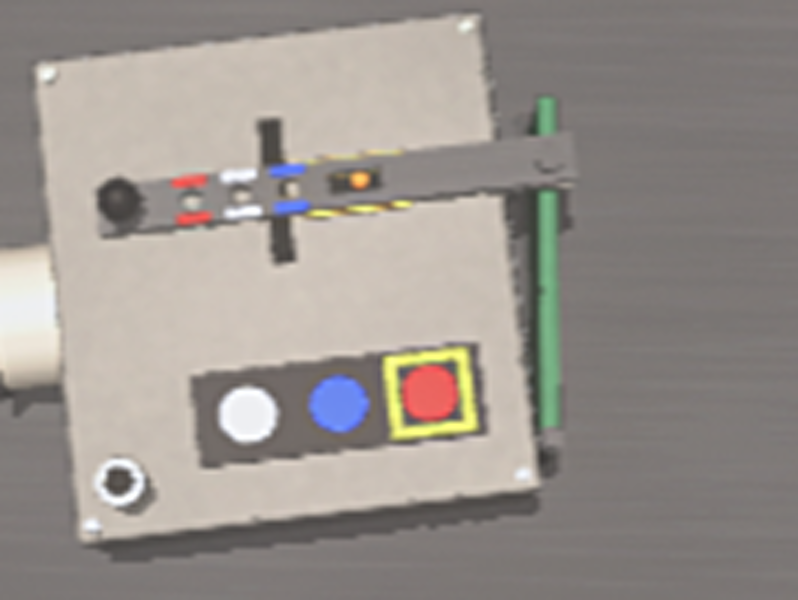

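View pics/scenec.png

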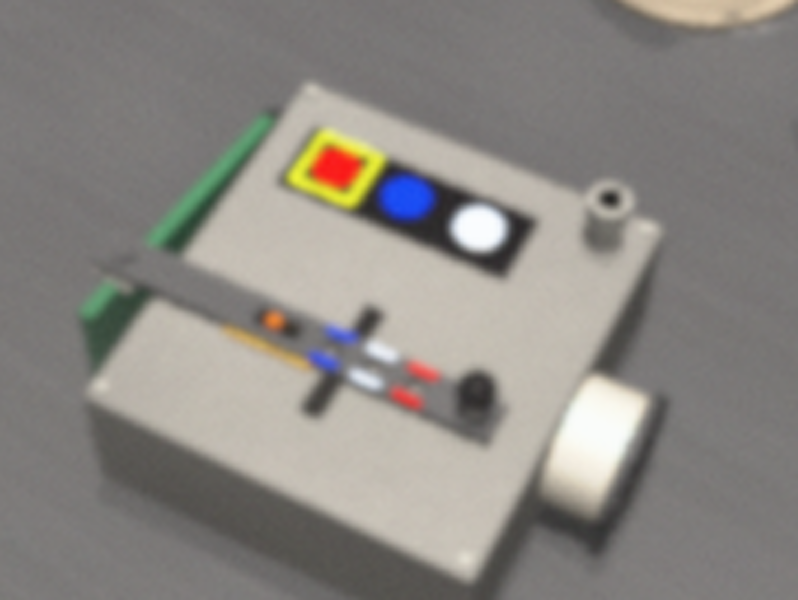

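The wanted disc is red (top crop at 430,390): the yellow frame encloses it. The orange pin shows in the slot (top crop 360,180), the ball is at (120,200), and the red marks are around (192,200).

```bash
cat >> h.py <<'E'
def blob(c,box,f):
    x0,y0,x1,y1=box; im=c["frame"][y0:y1,x0:x1].astype(float); w=f(im[...,0],im[...,1],im[...,2])
    w=np.clip(w,0,None); yy,xx=np.mgrid[y0:y1,x0:x1]; return np.array([(w*xx).sum(),(w*yy).sum()])/w.sum()
orange=lambda b,g,r:(np.clip(r-b-70,0,None))*(r-g>35)
E
python3 - <<'E'
from h import *
np.set_printoptions(precision=4,suppress=True)
for n,off,man in [("top",(280,200),dict(pin=(360,180),ball=(120,200),red=(192,200),white=(240,193),blue=(289,188),pivot=(548,165),hinge=(550,445),stripA=(270,122),stripB=(285,260))),
              ("scene",(290,220),dict(pin=(274,321),ball=(478,390),red=(414,385),white=(374,365),blue=(331,349),pivot=(125,262)))]:
    c=imaging.camera(n)
    Z=dict(pin=.122,ball=.147,red=.121,white=.121,blue=.121,pivot=.121,hinge=.11,stripA=.115,stripB=.115)
    for k,(u,v) in man.items():
        p=(np.array([u,v])/3+off)*.64; print(n,k,p,atz(c,p,Z[k]))
        if k in("pin","ball"):
            i=p.astype(int); box=(i[0]-6,i[1]-5,i[0]+8,i[1]+7)
            q=blob(c,box,orange if k=="pin" else (lambda b,g,r:60-np.maximum(np.maximum(b,g),r))); print("  blob",q,atz(c,q,Z[k]))
    if n=="top":
        for u,v in [(40,70),(480,18),(530,483),(90,532)]:
            p=(np.array([u,v])/3+off)*.64; print("corner",atz(c,p,.11))
E
```

```text
top pin [256.  166.4] [ 0.577  -0.0003  0.122 ]
  blob [255.4943 165.8886] [0.5785 0.0012 0.122 ]
top ball [204.8    170.6667] [0.5559 0.142  0.147 ]
  blob [nan nan] [nan nan nan]
top red [220.16   170.6667] [0.5623 0.1014 0.121 ]
top white [230.4    169.1733] [0.5674 0.0724 0.121 ]
top blue [240.8533 168.1067] [0.5712 0.0427 0.121 ]
top pivot [296.1067 163.2   ] [ 0.5895 -0.1146  0.121 ]
top hinge [296.5333 222.9333] [ 0.4195 -0.1186  0.11  ]
top stripA [236.8    154.0267] [0.6136 0.0559 0.115 ]
top stripB [240.     183.4667] [0.5278 0.044  0.115 ]
corner [0.6445 0.1997 0.11  ]
corner [ 0.6845 -0.0721  0.11  ]
corner [ 0.3963 -0.1069  0.11  ]
corner [0.3606 0.156  0.11  ]
scene pin [244.0533 209.28  ] [0.5839 0.003  0.122 ]
  blob [243.5879 208.7541] [0.5832 0.0007 0.122 ]
scene ball [287.5733 224.    ] [0.5624 0.1466 0.147 ]
  blob [286.6273 225.3455] [0.5678 0.1469 0.147 ]
scene red [273.92   222.9333] [0.5695 0.104  0.121 ]
scene white [265.3867 218.6667] [0.5723 0.0748 0.121 ]
scene blue [256.2133 215.2533] [0.5788 0.0454 0.121 ]
scene pivot [212.2667 196.6933] [ 0.6048 -0.1063  0.121 ]h.py:17: RuntimeWarning: invalid value encountered in divide
  w=np.clip(w,0,None); yy,xx=np.mgrid[y0:y1,x0:x1]; return np.array([(w*xx).sum(),(w*yy).sum()])/w.sum()
```

>>> move_arm(motion=[[0,0,0.19,-56,-27,0,1],[0,0,0.37,-112,-54,2,1],[0,0,0.55,-168,-81,4,1],[0,0,0.73,-224,-108,6,1],[0,0,0.91,-280,-135,8,1],[0,0,1.09,-336,-162,10,1],[0,0,1.2,-392,-188,12,1],[0,0,1.31,-448,-215,15,1],[0,0,1.31,-506,-243,18,1],[0,0,1.31,-506,-243,18,1],[0,0,1.31,-506,-243,18,1]], force=30)

```text
t: 2.88
eef_pos: [0.5611, 0.143, 0.2349]
tool_rot: [[-0.001, 1.0, -0.001], [1.0, 0.001, 0.0], [0.0, -0.001, -1.0]]
ft_force: [0.6, 0.1, -1.1]
gripper_width: 0.0853
grasp_force: 0.0
```

>>> move_arm(motion=[[0,0,0,0,0,40,1],[0,0,0,0,0,70,0.6],[0,0,0,0,0,84,0.3],[0,0,0,0,0,84,0],[0,0,0,0,0,84,-0.1],[0,0,0,0,0,84,-0.1]], force=20)

```text
t: 3.62
eef_pos: [0.5619, 0.1433, 0.1526]
tool_rot: [[-0.002, 1.0, 0.002], [1.0, 0.002, 0.0], [0.0, 0.002, -1.0]]
ft_force: [-0.2, -0.2, -0.4]
gripper_width: 0.0384
grasp_force: 0.0
```

```bash
python3 - <<'E'
from h import *
c=imaging.camera("scene"); f=c["frame"][180:250,240:333]; cv2.imwrite("pics/s1.png",cv2.resize(f,(796,600),interpolation=cv2.INTER_CUBIC))
o=arm.observe(); print(o["eef_pos"],o["ft_force"],o["gripper_width"])
E
```

```text
[0.56178884 0.14322511 0.15239014] [-0.30071095 -0.5803462   0.05053645] 0.03830579961477338
```

View pics/s1.png

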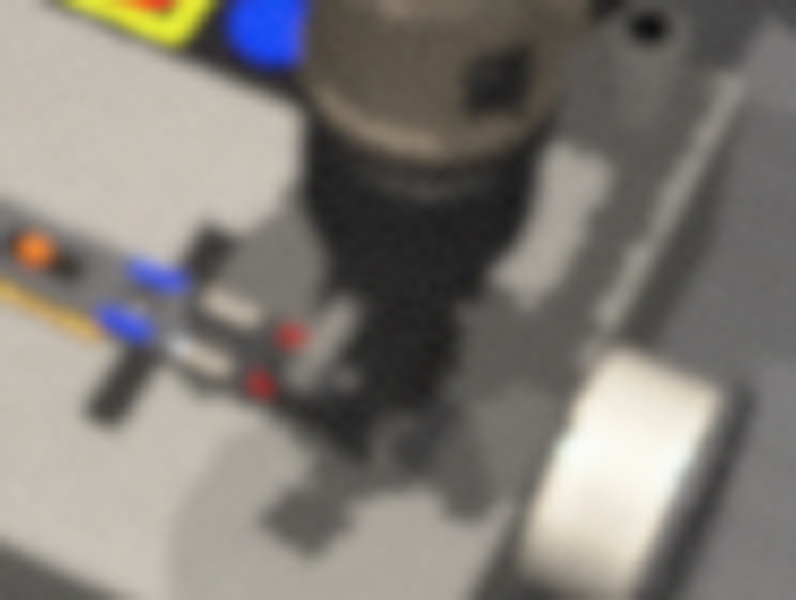

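The gripper sits round the ball (crop ~400,400), and the pin shows at (35,250) with no contact yet. Now I close in small steps.

>>> move_arm(motion=[[0,0,0,0,0,0,-0.25],[0,0,0,0,0,0,-0.25],[0,0,0,0,0,0,-0.25]])

```text
t: 4.05
eef_pos: [0.5613, 0.1431, 0.1513]
tool_rot: [[-0.002, 1.0, 0.0], [1.0, 0.002, 0.0], [0.0, 0.0, -1.0]]
ft_force: [0.4, 0.2, 0.6]
gripper_width: 0.032
grasp_force: 0.0
```

>>> move_arm(motion=[[0,0,0,0,0,0,-0.33],[0,0,0,0,0,0,-0.33]])

```text
t: 4.3
eef_pos: [0.5612, 0.1431, 0.1513]
tool_rot: [[-0.002, 1.0, -0.0], [1.0, 0.002, 0.0], [0.0, -0.0, -1.0]]
ft_force: [-0.5, -0.3, 1.4]
gripper_width: 0.0287
grasp_force: 0.2
```

>>> move_arm(motion=[[0,0,0,0,0,0,-0.5],[0,0,0,0,0,0,-0.5],[0,0,0,0,0,0,-0.5]], force=30)

```text
t: 4.68
eef_pos: [0.5612, 0.1432, 0.1514]
tool_rot: [[-0.002, 1.0, -0.0], [1.0, 0.002, 0.0], [0.0, -0.0, -1.0]]
ft_force: [-1.4, 0.6, 2.3]
gripper_width: 0.0243
grasp_force: 29.3
```

```bash
python3 - <<'E'
from h import *
for n in("top","scene"):
    c=imaging.camera(n)
    q=blob(c,(250,160,263,172) if n=="top" else (238,203,250,215),orange); print(n,"pin",q,atz(c,q,.122))
    f=c["frame"][150:190,200:310] if n=="top" else c["frame"][185:235,200:300]
    cv2.imwrite(f"pics/g_{n}.png",cv2.resize(f,None,fx=7,fy=7,interpolation=cv2.INTER_CUBIC))
o=arm.observe(); print(o["eef_pos"],o["ft_force"],o["gripper_width"],o["grasp_force"])
E
```

```text
top pin [255.49232915 165.88423989] [0.57848046 0.00117489 0.122     ]
scene pin [243.59527825 208.79763912] [0.58335314 0.00081119 0.122     ]
[0.56122736 0.14316897 0.15140801] [-2.31630557  0.48032569  2.75203717] 0.023997617547475158 29.332095086574554
```

```bash
cat >> h.py <<'E'
def ballat(H,P,s):
    "ball xy with pin at bar coordinate s: |pivot-H|=.17,|pivot-P|=s"
    d=P-H; D=np.hypot(*d); a=(.17**2-s**2+D*D)/(2*D); h=np.sqrt(.17**2-a*a); e=d/D
    c=[H+a*e+k*h*np.array([-e[1],e[0]]) for k in(1,-1)]; p=min(c,key=lambda q:q[1]); u=(P-p)/s
    return p+.262*u,p,u
E
python3 - <<'E'
from h import *
np.set_printoptions(precision=4,suppress=True)
H=np.array([.4305,-.1205]);P=np.array([.583,-.0002])
b0=ballat(H,P,.117)[0]
for s in (.108,.109,.111,.113,.115,.117,.119,.13,.14,.15,.16,.17,.18,.19,.2,.21,.22):
    b,p,u=ballat(H,P,s); print(s,b,1e3*(b-b0),"piv",p,"yaw",np.degrees(np.arctan2(u[1],u[0])))
# sensitivity of target displacement
for dH,dP in [((.005,0),(0,0)),((0,.005),(0,0)),((0,0),(.002,0)),((0,0),(0,.002))]:
    print(dH,dP,1e3*(ballat(H+dH,P+dP,.22)[0]-ballat(H,P,.22)[0]))
E
```

```text
0.108 [0.5588 0.1519] [-2.5617  8.7105] piv [ 0.6    -0.1069] yaw 99.03066750802331
0.109 [0.5591 0.1509] [-2.2932  7.7406] piv [ 0.6    -0.1079] yaw 98.98839386504982
0.111 [0.5596 0.149 ] [-1.7426  5.8027] piv [ 0.6002 -0.1099] yaw 98.89693357540897
0.113 [0.5602 0.147 ] [-1.1756  3.8668] piv [ 0.6003 -0.1119] yaw 98.79663994379047
0.115 [0.5608 0.1451] [-0.5941  1.9327] piv [ 0.6004 -0.1139] yaw 98.68794354772207
0.117 [0.5614 0.1432] [0. 0.] piv [ 0.6004 -0.1159] yaw 98.57124319063114
0.119 [0.562  0.1412] [ 0.605  -1.9317] piv [ 0.6005 -0.1179] yaw 98.44690866946314
0.13 [0.5654 0.1306] [  4.0597 -12.5526] piv [ 0.6003 -0.129 ] yaw 97.64079343296781
0.14 [0.5687 0.121 ] [  7.2624 -22.2272] piv [ 0.5995 -0.1392] yaw 96.75411641346443
0.15 [0.5718 0.1112] [ 10.3976 -31.9433] piv [ 0.598  -0.1494] yaw 95.74588366755229
0.16 [0.5748 0.1015] [ 13.3715 -41.7138] piv [ 0.5959 -0.1597] yaw 94.63316835340298
0.17 [0.5775 0.0916] [ 16.1094 -51.5452] piv [ 0.5932 -0.1699] yaw 93.42815425691374
0.18 [0.5799 0.0817] [ 18.5495 -61.4377] piv [ 0.5897 -0.1801] yaw 92.13940634977453
0.19 [0.582  0.0718] [ 20.6397 -71.3871] piv [ 0.5856 -0.1902] yaw 90.77270360088848
0.2 [0.5837 0.0618] [ 22.3339 -81.3848] piv [ 0.5807 -0.2002] yaw 89.331583109848
0.21 [0.585  0.0518] [ 23.5908 -91.4183] piv [ 0.575 -0.21 ] yaw 87.81768337875539
0.22 [0.5858 0.0417] [  24.3715 -101.4714] piv [ 0.5685 -0.2197] yaw 86.23093762346086
(0.005, 0) (0, 0) [-0.9182  0.0504]
(0, 0.005) (0, 0) [ 0.6744 -0.0499]
(0, 0) (0.002, 0) [ 2.3635 -0.0255]
(0, 0) (0, 0.002) [-0.259   2.0163]
```

View pics/g_scene.png

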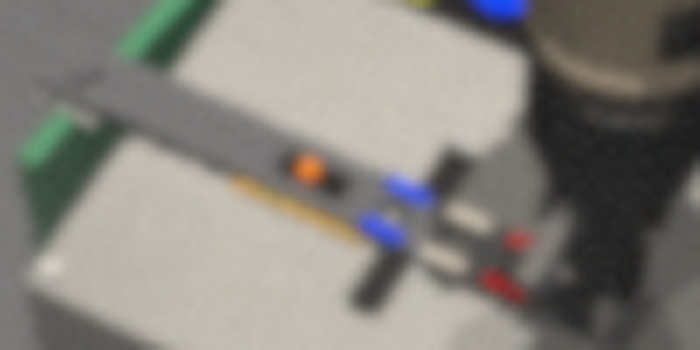

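The scene crop shows the pin (310,168) in the pivot-side half of the slot, with the ball held. I'll feel the slot end gently along the bar.

>>> move_arm(motion=[[0,0,0,1.3,-0.4,0,-0.5],[0,0,0,2.6,-0.8,0,-0.5],[0,0,0,4,-1.2,0,-0.5],[0,0,0,4,-1.2,0,-0.5]])

```text
t: 5.28
eef_pos: [0.5604, 0.1471, 0.1514]
tool_rot: [[-0.002, 1.0, 0.001], [1.0, 0.002, 0.0], [0.0, 0.001, -1.0]]
ft_force: [0.6, -3.9, 2.0]
gripper_width: 0.0242
grasp_force: 29.3
```

>>> move_arm(motion=[[0,0,0,1,-0.3,0,-0.5],[0,0,0,1,-0.3,0,-0.5]])

```text
t: 5.52
eef_pos: [0.5599, 0.1482, 0.1514]
tool_rot: [[-0.002, 1.0, 0.0], [1.0, 0.002, 0.0], [0.0, 0.0, -1.0]]
ft_force: [1.7, -4.3, 2.0]
gripper_width: 0.0239
grasp_force: 29.4
```

>>> move_arm(motion=[[0,0,0,1,-0.3,0,-0.5],[0,0,0,1,-0.3,0,-0.5]])

```text
t: 5.78
eef_pos: [0.5596, 0.1491, 0.1514]
tool_rot: [[-0.002, 1.0, 0.0], [1.0, 0.002, 0.0], [0.0, 0.0, -1.0]]
ft_force: [1.1, -4.5, 3.6]
gripper_width: 0.0242
grasp_force: 29.4
```

>>> move_arm(motion=[[0,0,0,0.7,-0.2,0,-0.5],[0,0,0,0.7,-0.2,0,-0.5]])

```text
t: 6.02
eef_pos: [0.5594, 0.1498, 0.1514]
tool_rot: [[-0.002, 1.0, 0.0], [1.0, 0.002, -0.0], [-0.0, 0.0, -1.0]]
ft_force: [0.9, -4.5, 3.5]
gripper_width: 0.024
grasp_force: 29.4
```

>>> move_arm(motion=[[0,0,0,0.7,-0.2,0,-0.5],[0,0,0,0.7,-0.2,0,-0.5]])

```text
t: 6.28
eef_pos: [0.5591, 0.1504, 0.1514]
tool_rot: [[-0.002, 1.0, 0.0], [1.0, 0.002, -0.0], [-0.0, 0.0, -1.0]]
ft_force: [1.4, -5.2, 2.8]
gripper_width: 0.0241
grasp_force: 29.4
```

>>> move_arm(motion=[[0,0,0,0.7,-0.2,0,-0.5],[0,0,0,0.7,-0.2,0,-0.5]])

```text
t: 6.52
eef_pos: [0.559, 0.1511, 0.1514]
tool_rot: [[-0.002, 1.0, 0.0], [1.0, 0.002, -0.0], [-0.0, 0.0, -1.0]]
ft_force: [1.5, -5.2, 2.3]
gripper_width: 0.0242
grasp_force: 29.4
```

>>> move_arm(motion=[[0,0,0,0.7,-0.2,0,-0.5],[0,0,0,0.7,-0.2,0,-0.5]])

```text
t: 6.78
eef_pos: [0.5588, 0.1516, 0.1514]
tool_rot: [[-0.002, 1.0, 0.0], [1.0, 0.002, -0.001], [-0.001, 0.0, -1.0]]
ft_force: [1.4, -6.7, 3.4]
gripper_width: 0.0238
grasp_force: 29.4
```

>>> move_arm(motion=[[0,0,0,0.7,-0.2,0,-0.5],[0,0,0,0.7,-0.2,0,-0.5]])

```text
t: 7.02
eef_pos: [0.5588, 0.1517, 0.1514]
tool_rot: [[-0.002, 1.0, 0.001], [1.0, 0.002, -0.002], [-0.002, 0.001, -1.0]]
ft_force: [1.9, -9.1, 3.1]
gripper_width: 0.0236
grasp_force: 29.4
```

>>> move_arm(motion=[[0,0,0,-3.4,0.9,0,-0.5],[0,0,0,-3.4,1.9,0,-0.5],[0,0,0,-3.4,2.7,0,-0.5],[0,0,0,-3.4,2.7,0,-0.5]])

```text
t: 7.52
eef_pos: [0.5602, 0.1503, 0.1514]
tool_rot: [[-0.002, 1.0, -0.002], [1.0, 0.002, 0.001], [0.001, -0.002, -1.0]]
ft_force: [-4.5, 2.2, 6.3]
gripper_width: 0.0237
grasp_force: 29.6
```

>>> move_arm(motion=[[0,0,0,0,0.7,0,-0.5],[0,0,0,0,0.7,0,-0.5]])

```text
t: 7.78
eef_pos: [0.5608, 0.1503, 0.1514]
tool_rot: [[-0.002, 1.0, -0.002], [1.0, 0.002, 0.001], [0.001, -0.002, -1.0]]
ft_force: [-4.4, 3.2, 5.9]
gripper_width: 0.0242
grasp_force: 29.6
```

>>> move_arm(motion=[[0,0,0,0,0.7,0,-0.5],[0,0,0,0,0.7,0,-0.5]])

```text
t: 8.02
eef_pos: [0.5614, 0.1502, 0.1514]
tool_rot: [[-0.002, 1.0, -0.003], [1.0, 0.002, 0.001], [0.001, -0.003, -1.0]]
ft_force: [-3.8, 2.5, 5.7]
gripper_width: 0.0238
grasp_force: 29.7
```

>>> move_arm(motion=[[0,0,0,0,0.8,0,-0.5],[0,0,0,0,0.8,0,-0.5]])

```text
t: 8.28
eef_pos: [0.5622, 0.1502, 0.1513]
tool_rot: [[-0.002, 1.0, -0.003], [1.0, 0.002, 0.001], [0.001, -0.003, -1.0]]
ft_force: [-4.3, 3.0, 6.2]
gripper_width: 0.0239
grasp_force: 29.7
```

>>> move_arm(motion=[[0,0,0,0,0.8,0,-0.5],[0,0,0,0,0.8,0,-0.5]])

```text
t: 8.52
eef_pos: [0.5627, 0.1502, 0.1513]
tool_rot: [[-0.002, 1.0, -0.003], [1.0, 0.002, 0.001], [0.001, -0.003, -1.0]]
ft_force: [-5.4, 2.4, 7.3]
gripper_width: 0.0238
grasp_force: 29.7
```

>>> move_arm(motion=[[0,0,0,0,0.8,0,-0.5],[0,0,0,0,0.8,0,-0.5]])

```text
t: 8.78
eef_pos: [0.563, 0.1502, 0.1513]
tool_rot: [[-0.002, 1.0, -0.004], [1.0, 0.002, 0.001], [0.001, -0.004, -1.0]]
ft_force: [-7.9, 2.0, 8.3]
gripper_width: 0.024
grasp_force: 29.8
```

>>> move_arm(motion=[[0,0,0,0,-2,0,-0.5],[0,0,0,0,-4,0,-0.5],[0,0,0,0,-5.6,0,-0.5],[0,0,0,0,-5.6,0,-0.5]])

```text
t: 9.28
eef_pos: [0.5596, 0.1494, 0.1514]
tool_rot: [[-0.002, 1.0, 0.001], [1.0, 0.002, 0.0], [0.0, 0.001, -1.0]]
ft_force: [1.9, 3.2, 3.1]
gripper_width: 0.0239
grasp_force: 29.5
```

>>> move_arm(motion=[[0,0,0,0,-0.8,0,-0.5],[0,0,0,0,-0.8,0,-0.5]])

```text
t: 9.52
eef_pos: [0.5588, 0.1492, 0.1514]
tool_rot: [[-0.002, 1.0, 0.001], [1.0, 0.002, 0.0], [0.0, 0.001, -1.0]]
ft_force: [2.1, 1.9, 2.9]
gripper_width: 0.0241
grasp_force: 29.5
```

>>> move_arm(motion=[[0,0,0,0,-1,0,-0.5],[0,0,0,0,-2,0,-0.5],[0,0,0,0,-2,0,-0.5]])

```text
t: 9.9
eef_pos: [0.5567, 0.1489, 0.1514]
tool_rot: [[-0.002, 1.0, 0.0], [1.0, 0.002, -0.0], [-0.0, 0.0, -1.0]]
ft_force: [3.1, 0.2, 3.1]
gripper_width: 0.024
grasp_force: 29.5
```

>>> move_arm(motion=[[0,0,0,0,-0.8,0,-0.5],[0,0,0,0,-0.8,0,-0.5]])

```text
t: 10.15
eef_pos: [0.5559, 0.1489, 0.1514]
tool_rot: [[-0.002, 1.0, 0.0], [1.0, 0.002, -0.0], [-0.0, 0.0, -1.0]]
ft_force: [4.4, -1.6, 3.9]
gripper_width: 0.024
grasp_force: 29.5
```

>>> move_arm(motion=[[0,0,0,0,-0.8,0,-0.5],[0,0,0,0,-0.8,0,-0.5]])

```text
t: 10.4
eef_pos: [0.5551, 0.149, 0.1514]
tool_rot: [[-0.002, 1.0, 0.0], [1.0, 0.002, -0.0], [-0.0, 0.0, -1.0]]
ft_force: [5.1, -2.4, 4.1]
gripper_width: 0.024
grasp_force: 29.5
```

Felt: slot end contact at y = 0.1516, sides at x ≈ 0.5555 and 0.5627, which agrees with the model. Next I re-centre the bar and lift.

>>> move_arm(motion=[[0,0,0,-2.5,4.5,0,-0.5],[0,0,0,-5.3,6.2,0,-0.5],[0,0,0,-5.3,6.2,0,-0.5],[0,0,0,-6.5,6.4,-8,-0.5],[0,0,0,-8,6.6,-16,-0.5],[0,0,0,-10,6.9,-26,-0.5],[0,0,0,-12,7.2,-35,-0.5],[0,0,0,-12,7.2,-35,-0.5]])

```text
t: 11.4
eef_pos: [0.5626, 0.1368, 0.1872]
tool_rot: [[-0.001, 1.0, 0.002], [1.0, 0.001, 0.0], [0.0, 0.002, -1.0]]
ft_force: [0.7, -0.1, -1.4]
gripper_width: 0.0243
grasp_force: 29.5
```

>>> move_arm(motion=[[0,0,0.02,-11,3.6,0,-0.5],[0,0,0.03,-22,7.2,0,-0.5],[0,0,0.05,-32,10.4,0,-0.5],[0,0,0.07,-42,13.4,0,-0.5],[0,0,0.09,-51.5,16.1,0,-0.5],[0,0,0.11,-61.5,18.5,0,-0.5],[0,0,0.135,-71.5,20.4,0,-0.5],[0,0,0.16,-81.5,21.8,0,-0.5],[0,0,0.19,-91.5,22.7,0,-0.5],[0,0,0.216,-101.5,23,0,-0.5],[0,0,0.216,-101.5,23,0,-0.5],[0,0,0.216,-101.5,23,0,-0.5]])

```text
t: 12.9
eef_pos: [0.5853, 0.0356, 0.1862]
tool_rot: [[0.212, 0.977, -0.0], [0.977, -0.212, -0.0], [-0.0, -0.0, -1.0]]
ft_force: [-0.0, -0.9, -1.7]
gripper_width: 0.024
grasp_force: 29.5
```

```bash
python3 - <<'E'
from h import *
for n,b in(("top",(215,140,325,190)),("scene",(180,170,290,230))):
    c=imaging.camera(n); f=c["frame"][b[1]:b[3],b[0]:b[2]]
    cv2.imwrite(f"pics/h_{n}.png",cv2.resize(f,None,fx=7,fy=7,interpolation=cv2.INTER_CUBIC))
a=cv2.imread("pics/h_top.png");d=cv2.imread("pics/h_scene.png");v=np.vstack([a,d]);print(v.shape)
cv2.imwrite("pics/h_both.png",cv2.resize(v,(598,598)))
o=arm.observe(); print(o["eef_pos"],o["ft_force"])
E
```

```text
(770, 770, 3)
[0.58537404 0.03595758 0.18628931] [-0.6042792  -0.89037287 -1.99883306]
```

View pics/h_both.png

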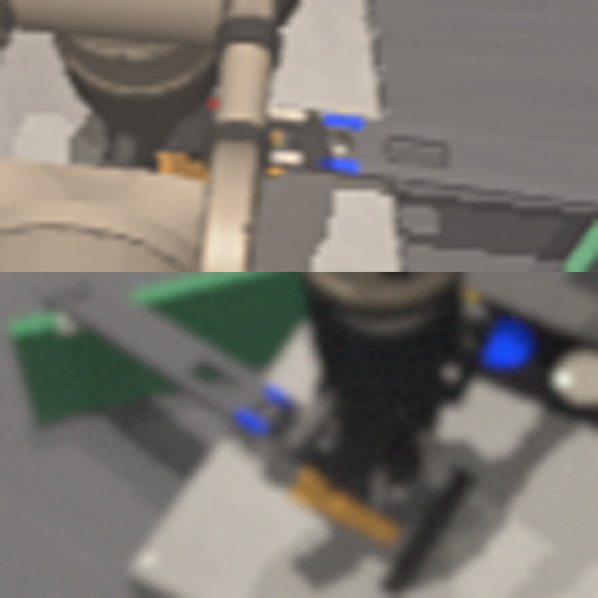

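Top half: the flap is opened, and the blue/white marks are at (340,140)/(288,135). Bottom half: the brass plate (345,505) lies under the bar end, and the gripper hides the red hole. I'm lowering to just above the pin.

>>> move_arm(motion=[[0,0,0,1.5,-0.3,7,-0.5],[0,0,0,3,-0.6,14,-0.5],[0,0,0,4.6,-0.9,22,-0.5],[0,0,0,4.6,-0.9,22,-0.5]])

```text
t: 13.5
eef_pos: [0.5851, 0.0408, 0.1634]
tool_rot: [[0.212, 0.977, -0.001], [0.977, -0.212, 0.0], [-0.0, -0.002, -1.0]]
ft_force: [0.2, -0.4, -0.8]
gripper_width: 0.024
grasp_force: 29.6
```

>>> move_arm(motion=[[0,0,0,0.4,-0.1,2.5,-0.5],[0,0,0,0.4,-0.1,2.5,-0.5]])

```text
t: 13.75
eef_pos: [0.5857, 0.041, 0.1622]
tool_rot: [[0.212, 0.977, 0.001], [0.977, -0.212, 0.0], [0.0, 0.001, -1.0]]
ft_force: [-0.7, 1.2, 0.6]
gripper_width: 0.0239
grasp_force: 29.8
```

>>> move_arm(motion=[[0,0,0,0.3,-0.1,1.5,-0.5],[0,0,0,0.3,-0.1,1.5,-0.5]])

```text
t: 14.0
eef_pos: [0.5859, 0.041, 0.1613]
tool_rot: [[0.212, 0.977, 0.002], [0.977, -0.212, -0.0], [0.0, 0.002, -1.0]]
ft_force: [0.1, -0.9, 5.3]
gripper_width: 0.0241
grasp_force: 30.0
```

>>> move_arm(motion=[[0,0,0,0.2,1.2,0,-0.5],[0,0,0,0.2,1.2,0,-0.5]])

```text
t: 14.25
eef_pos: [0.5863, 0.041, 0.1611]
tool_rot: [[0.212, 0.977, -0.0], [0.977, -0.212, -0.0], [-0.0, -0.0, -1.0]]
ft_force: [-3.0, -0.0, 7.0]
gripper_width: 0.0243
grasp_force: 30.2
```

>>> move_arm(motion=[[0,0,0,0.2,1.2,0,-0.5],[0,0,0,0.2,1.2,0,-0.5]])

```text
t: 14.5
eef_pos: [0.5867, 0.0409, 0.161]
tool_rot: [[0.212, 0.977, -0.002], [0.977, -0.212, -0.0], [-0.001, -0.002, -1.0]]
ft_force: [-6.3, -0.3, 8.3]
gripper_width: 0.024
grasp_force: 30.3
```

>>> move_arm(motion=[[0,0,0,-0.4,-2.4,-0.5,-0.5],[0,0,0,-0.5,-3.2,-0.5,-0.5],[0,0,0,-0.5,-3.2,-0.5,-0.5]])

```text
t: 14.88
eef_pos: [0.5843, 0.0413, 0.1603]
tool_rot: [[0.212, 0.977, -0.001], [0.977, -0.212, 0.0], [-0.0, -0.001, -1.0]]
ft_force: [-0.3, -0.5, -0.5]
gripper_width: 0.0239
grasp_force: 29.6
```

>>> move_arm(motion=[[0,0,0,-0.1,-0.8,0,-0.5],[0,0,0,-0.1,-0.8,0,-0.5]])

```text
t: 15.12
eef_pos: [0.5837, 0.0413, 0.1604]
tool_rot: [[0.212, 0.977, -0.001], [0.977, -0.212, -0.0], [-0.0, -0.001, -1.0]]
ft_force: [0.4, 0.1, -1.2]
gripper_width: 0.0241
grasp_force: 29.6
```

>>> move_arm(motion=[[0,0,0,0.2,0,1,-0.5],[0,0,0,0.2,0.2,1.5,-0.5],[0,0,0,0.2,0.2,1.5,-0.5]])

```text
t: 15.5
eef_pos: [0.5841, 0.0415, 0.1592]
tool_rot: [[0.212, 0.977, -0.0], [0.977, -0.212, 0.0], [0.0, -0.0, -1.0]]
ft_force: [0.1, -1.3, -0.6]
gripper_width: 0.0241
grasp_force: 29.6
```

>>> move_arm(motion=[[0,0,0,0.2,0,1.3,-0.5],[0,0,0,0.2,0,1.3,-0.5]])

```text
t: 15.75
eef_pos: [0.5841, 0.0417, 0.1579]
tool_rot: [[0.212, 0.977, -0.0], [0.977, -0.212, 0.0], [0.0, -0.0, -1.0]]
ft_force: [0.2, -0.8, -2.0]
gripper_width: 0.0238
grasp_force: 29.6
```

It is entering the hole without force, so I continue down.

>>> move_arm(motion=[[0,0,0,0.2,0,1.5,-0.5],[0,0,0,0.4,0,3,-0.5],[0,0,0,0.4,0,3,-0.5]])

```text
t: 16.12
eef_pos: [0.5842, 0.0421, 0.1548]
tool_rot: [[0.212, 0.977, -0.0], [0.977, -0.212, 0.0], [0.0, -0.0, -1.0]]
ft_force: [1.0, -1.5, -2.1]
gripper_width: 0.024
grasp_force: 29.6
```

>>> move_arm(motion=[[0,0,0,0.2,0,1.5,-0.5],[0,0,0,0.4,0,2.8,-0.5],[0,0,0,0.4,0,2.8,-0.5]])

```text
t: 16.5
eef_pos: [0.5842, 0.0425, 0.152]
tool_rot: [[0.212, 0.977, -0.0], [0.977, -0.212, 0.0], [-0.0, -0.0, -1.0]]
ft_force: [-1.1, -1.6, -1.8]
gripper_width: 0.0239
grasp_force: 29.6
```

>>> move_arm(motion=[[0,0,0,0.1,0,0.7,-0.5],[0,0,0,0.1,0,0.7,-0.5]])

```text
t: 16.75
eef_pos: [0.5843, 0.0425, 0.1516]
tool_rot: [[0.212, 0.977, -0.0], [0.977, -0.212, -0.0], [-0.0, -0.0, -1.0]]
ft_force: [-0.8, -1.9, 0.2]
gripper_width: 0.0238
grasp_force: 29.8
```

>>> move_arm(motion=[[0,0,0,0,0,0.4,-0.5],[0,0,0,0,0,0.4,-0.5]])

```text
t: 17.0
eef_pos: [0.5843, 0.0425, 0.1515]
tool_rot: [[0.212, 0.977, 0.0], [0.977, -0.212, -0.0], [0.0, 0.0, -1.0]]
ft_force: [-2.7, -2.3, 4.5]
gripper_width: 0.0239
grasp_force: 30.0
```

It's fully down at the same height as at the first grasp. Release and retreat.

>>> move_arm(motion=[[0,0,0,0,0,0,-0.2],[0,0,0,0,0,0,0.1],[0,0,0,0,0,0,0.3],[0,0,0,0,0,0,0.3],[0,0,0,0,0,-20,0.3],[0,0,0,0,0,-60,0.3],[0,0,0,40,0,-110,0.3],[0,0,0,100,0,-120,0.3],[0,0,0,160,0,-120,0.3],[0,0,0,220,0,-120,0.3],[0,0,0,240,0,-120,0.3],[0,0,0,240,0,-120,0.3]])

```text
t: 18.5
eef_pos: [0.635, 0.2787, 0.2702]
tool_rot: [[0.21, 0.978, -0.001], [0.978, -0.21, -0.0], [-0.0, -0.001, -1.0]]
ft_force: [-0.3, -0.9, 0.6]
gripper_width: 0.0554
grasp_force: 0.0
```

```bash
python3 - <<'E'
from h import *
v=[]
for n,b in(("top",(200,130,330,210)),("scene",(180,160,310,240))):
    c=imaging.camera(n); f=c["frame"][b[1]:b[3],b[0]:b[2]]
    v.append(cv2.resize(f,(487,300),interpolation=cv2.INTER_CUBIC))
    p,s=pt(n,"ball"); print(n,s,p,atz(c,p,.147))
cv2.imwrite("pics/end.png",np.vstack(v))
o=arm.observe(); print(o["eef_pos"],o["ft_force"])
E
```

```text
Traceback (most recent call last):
  File "h.py", line 8, in atz
    T=np.array(c["cam_to_world"]); r=T[:3,:3]@ray(c,uv); return T[:3,3]+r*(z-T[2,3])/r[2]
                                              ~~~^^^^^^
  File "h.py", line 4, in ray
    K=np.array(c["K"]); d=np.array([(uv[0]-K[0,2])/K[0,0],(uv[1]-K[1,2])/K[1,1]]); s=d.copy()
                                     ~~^^^
TypeError: 'NoneType' object is not subscriptable
```

```bash
python3 - <<'E'
from h import *
v=[]
for n,b in(("top",(200,130,330,210)),("scene",(180,160,310,240))):
    c=imaging.camera(n); f=c["frame"][b[1]:b[3],b[0]:b[2]]
    v.append(cv2.resize(f,(487,300),interpolation=cv2.INTER_CUBIC))
cv2.imwrite("pics/end.png",np.vstack(v))
E
```

```text
(no output)
```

View pics/end.png

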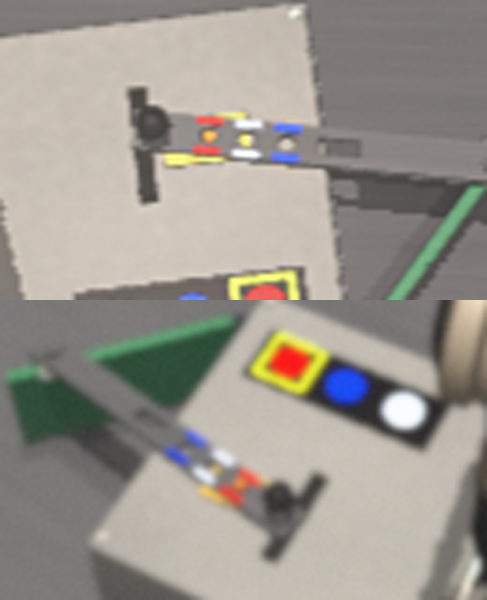

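The orange pin stands in the red-marked hole (top 209,136; scene 240,485). The bar lies flat and the gripper is clear.

```bash
python3 -c "
from rig import arm; print(arm.close_job())"
```

```text
the job is handed in; nothing more can be done
None
```

The stay now lies flat over the orange pin by its red-marked hole, matching the red disc in the yellow frame; it is let go, and the job was handed in at about 19 s.

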